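# Change the specimen tubes on the light base

### The job

Turn the light base's isolator handle fully off before you handle any tube, then move the old tubes from its notched rails into the white tray, lying flat, and rest every new tube from the rubber mat across the two rails, level in a notch of its own with its end caps clear of the rails. When all are in place, turn the handle fully on; tubes may be handled only while it is off, and the jar, the bottle and the dish stay where they are.

Things in the scene. Friction and masses are not known exactly. Their poses are not given: they have to be found in the camera images.
- stand: light base for viewing tubes, 140 x 290 mm, 30 mm high, dark with a white top; two upright grey toothed rails (12 mm thick, at x = -42 and +42 mm, running along y) form four pairs of 90 degree V-notches 56 mm apart in y. Notch bottoms 55 mm and tooth tips 83 mm above the bench. A tube rests along x across both rails, its caps outside them. Origin: centre of the underside on the bench
- notch1 (a point): notch pair 1 of the stand (1 is at the stand's -y end): where the centre of a seated tube lies, 72 mm above the bench; the tube lies along the stand's x axis
- notch2 (a point): notch pair 2 of the stand (1 is at the stand's -y end): where the centre of a seated tube lies, 72 mm above the bench; the tube lies along the stand's x axis
- notch3 (a point): notch pair 3 of the stand (1 is at the stand's -y end): where the centre of a seated tube lies, 72 mm above the bench; the tube lies along the stand's x axis
- notch4 (a point): notch pair 4 of the stand (1 is at the stand's -y end): where the centre of a seated tube lies, 72 mm above the bench; the tube lies along the stand's x axis
- isolator (a joint): rotary handle of the stand's power isolator: 0 = off, handle's white-marked nose along the box's own +y; 1.571 = on, nose along the box's +x; it turns clockwise seen from above from off to on, about a vertical axis, and snaps over the middle to either stop
- handle (a point): grip point of the isolator handle, on its turning axis 84 mm above the bench; the handle is a black upright bar 16 mm thick (its x), 72 mm long (its y, from -28 to +44 mm), 34 mm tall, top 98 mm above the bench. Its y axis points along the nose and turns with the handle
- isolator_box: grey isolator box 80 x 80 x 50 mm fixed to the bench, carrying the handle on its top; origin at the centre of its underside
- tray: white open tray 220 (x) x 240 (y) mm, 28 mm high, walls and floor 5 mm thick, fixed to the bench; origin at the centre of its underside
- mat: black rubber mat 240 x 260 mm, 3 mm thick, fixed to the bench, where the new tubes wait; origin at the centre of its underside
- new1: new sealed clear tube with a brown dry specimen in it; 160 mm long along its own x axis; round middle 128 mm long and 24 mm in diameter, a square grey end cap 30 x 30 x 16 mm at each end (they keep it from rolling; lying on a flat its centre is 15 mm up); 0.12 kg; origin at its centre. Starts on the rubber mat; may be absent
- new2: new sealed clear tube with a brown dry specimen in it; 160 mm long along its own x axis; round middle 128 mm long and 24 mm in diameter, a square grey end cap 30 x 30 x 16 mm at each end (they keep it from rolling; lying on a flat its centre is 15 mm up); 0.12 kg; origin at its centre. Starts on the rubber mat; may be absent
- new3: new sealed clear tube with a brown dry specimen in it; 160 mm long along its own x axis; round middle 128 mm long and 24 mm in diameter, a square grey end cap 30 x 30 x 16 mm at each end (they keep it from rolling; lying on a flat its centre is 15 mm up); 0.12 kg; origin at its centre. Starts on the rubber mat; may be absent
- old1: old sealed clear tube with a brown dry specimen in it; 160 mm long along its own x axis; round middle 128 mm long and 24 mm in diameter, a square grey end cap 30 x 30 x 16 mm at each end (they keep it from rolling; lying on a flat its centre is 15 mm up); 0.12 kg; origin at its centre. Starts in one of the notches of the stand; may be absent
- old2: old sealed clear tube with a brown dry specimen in it; 160 mm long along its own x axis; round middle 128 mm long and 24 mm in diameter, a square grey end cap 30 x 30 x 16 mm at each end (they keep it from rolling; lying on a flat its centre is 15 mm up); 0.12 kg; origin at its centre. Starts in one of the notches of the stand; may be absent
- old3: old sealed clear tube with a brown dry specimen in it; 160 mm long along its own x axis; round middle 128 mm long and 24 mm in diameter, a square grey end cap 30 x 30 x 16 mm at each end (they keep it from rolling; lying on a flat its centre is 15 mm up); 0.12 kg; origin at its centre. Starts in one of the notches of the stand; may be absent
- old4: old sealed clear tube with a brown dry specimen in it; 160 mm long along its own x axis; round middle 128 mm long and 24 mm in diameter, a square grey end cap 30 x 30 x 16 mm at each end (they keep it from rolling; lying on a flat its centre is 15 mm up); 0.12 kg; origin at its centre. Starts in one of the notches of the stand; may be absent
- jar: bystander: small glass jar with black lid, 48 mm diameter, 65 mm high; origin under its centre
- flask: bystander: amber bottle, 52 mm diameter, 100 mm high; origin under its centre
- dish: bystander: shallow white dish, 84 mm diameter, 16 mm high; origin under its centre
Things that resemble listed ones, but are neither listed nor needed, are in the scene too. Leave any red look-alike of the old4 alone.

How it is judged:
On the way, in this order (a step that is already met when the one before it is completed fails the run):
1. the isolator handle is turned off (value of joint isolator below 0.12 rad), for 0.2 s.
2. with the handle off, all old tubes lie in the tray and all new tubes rest in the notches (z of new1 in the frame of stand between 0.068 and 0.077 m and x of new1 in the frame of stand between -0.018 and 0.018 m and y of new1 in the frame of stand between -0.1 and 0.1 m and angle between the x axis of each of new1, new2, new3 and the x axis of stand, either way round below 0.09 rad and angle between new1's own x axis and vertical between 1.5108 and 1.6308 rad and z of new2 in the frame of stand between 0.068 and 0.077 m and x of new2 in the frame of stand between -0.018 and 0.018 m and y of new2 in the frame of stand between -0.1 and 0.1 m and angle between new2's own x axis and vertical between 1.5108 and 1.6308 rad and z of new3 in the frame of stand between 0.068 and 0.077 m and x of new3 in the frame of stand between -0.018 and 0.018 m and y of new3 in the frame of stand between -0.1 and 0.1 m and angle between new3's own x axis and vertical between 1.5108 and 1.6308 rad and z of old1 in the frame of tray between 0.012 and 0.032 m and x of old1 in the frame of tray between -0.1 and 0.1 m and y of old1 in the frame of tray between -0.11 and 0.11 m and angle between old1's own x axis and vertical between 1.4508 and 1.6908 rad and z of old2 in the frame of tray between 0.012 and 0.032 m and x of old2 in the frame of tray between -0.1 and 0.1 m and y of old2 in the frame of tray between -0.11 and 0.11 m and angle between old2's own x axis and vertical between 1.4508 and 1.6908 rad and z of old3 in the frame of tray between 0.012 and 0.032 m and x of old3 in the frame of tray between -0.1 and 0.1 m and y of old3 in the frame of tray between -0.11 and 0.11 m and angle between old3's own x axis and vertical between 1.4508 and 1.6908 rad and z of old4 in the frame of tray between 0.012 and 0.032 m and x of old4 in the frame of tray between -0.1 and 0.1 m and y of old4 in the frame of tray between -0.11 and 0.11 m and angle between old4's own x axis and vertical between 1.4508 and 1.6908 rad and value of joint isolator below 0.12 rad), for 0.3 s.
3. the isolator handle is turned on (value of joint isolator above 1.44 rad), for 0.2 s.
At the end, for the whole second after the job is handed in: Handle on (over 1.44 rad). Old tubes flat in the tray (tilt under 0.12 rad, centre 12-32 mm over its underside, inside the walls). New tubes in notches: centre 68-77 mm up, within 18 mm of the stand middle in x, level within 0.06 and aligned within 0.09 rad. All at rest (z of new1 in the frame of stand between 0.068 and 0.077 m and x of new1 in the frame of stand between -0.018 and 0.018 m and y of new1 in the frame of stand between -0.1 and 0.1 m and angle between the x axis of each of new1, new2, new3 and the x axis of stand, either way round below 0.09 rad and angle between new1's own x axis and vertical between 1.5108 and 1.6308 rad and z of new2 in the frame of stand between 0.068 and 0.077 m and x of new2 in the frame of stand between -0.018 and 0.018 m and y of new2 in the frame of stand between -0.1 and 0.1 m and angle between new2's own x axis and vertical between 1.5108 and 1.6308 rad and z of new3 in the frame of stand between 0.068 and 0.077 m and x of new3 in the frame of stand between -0.018 and 0.018 m and y of new3 in the frame of stand between -0.1 and 0.1 m and angle between new3's own x axis and vertical between 1.5108 and 1.6308 rad and z of old1 in the frame of tray between 0.012 and 0.032 m and x of old1 in the frame of tray between -0.1 and 0.1 m and y of old1 in the frame of tray between -0.11 and 0.11 m and angle between old1's own x axis and vertical between 1.4508 and 1.6908 rad and z of old2 in the frame of tray between 0.012 and 0.032 m and x of old2 in the frame of tray between -0.1 and 0.1 m and y of old2 in the frame of tray between -0.11 and 0.11 m and angle between old2's own x axis and vertical between 1.4508 and 1.6908 rad and z of old3 in the frame of tray between 0.012 and 0.032 m and x of old3 in the frame of tray between -0.1 and 0.1 m and y of old3 in the frame of tray between -0.11 and 0.11 m and angle between old3's own x axis and vertical between 1.4508 and 1.6908 rad and z of old4 in the frame of tray between 0.012 and 0.032 m and x of old4 in the frame of tray between -0.1 and 0.1 m and y of old4 in the frame of tray between -0.11 and 0.11 m and angle between old4's own x axis and vertical between 1.4508 and 1.6908 rad and value of joint isolator above 1.44 rad and linear speed of each of new1, new2, new3, old1, old2, old3, old4 below 0.03 m/s); the robot touches nothing.
It fails at once if a tube is handled by the fingers while the isolator is not off (value of joint isolator above 0.5 rad and (contact force between the fingers and new1 above 0.5 N or contact force between the fingers and new2 above 0.5 N or contact force between the fingers and new3 above 0.5 N or contact force between the fingers and old1 above 0.5 N or contact force between the fingers and old2 above 0.5 N or contact force between the fingers and old3 above 0.5 N or contact force between the fingers and old4 above 0.5 N)).
It fails at once if a bystander is moved by more than 5 cm (distance of any of jar, flask, dish from where it was at the start of the episode above 0.05 m).
Of new1, new2, new3 only 2 to 3 are there at a start; the rules pass over those that are not, and their reading is None.
Of old1, old2, old3, old4 only 2 to 3 are there at a start; the rules pass over those that are not, and their reading is None.
At some moment in a run one of new1, new2, new3 may be knocked a few centimetres aside while the robot is not near it.
Once in a run the grip may slacken for a moment while it holds something.
It also fails if it takes over 210 s, if anything falls off the work surface, if the arm or the gripper's body presses on something with over 40 N, if the wrist force passes 120 N, or if a joint passes its speed limit or range.

### The arm

A 6-joint arm with a two-finger parallel gripper is mounted at the origin on the work surface. World frame = base frame: x ahead of the robot, y to its left, z up, the work surface at z = 0. Lengths are in m, angles in rad, forces in N, time in s.
With the tool pointing down it reaches from about 0.3 to 0.775 m from the base axis. Payload 14.6 kg.
Tool frame: the origin (TCP) lies on the centre line of the jaws, within the pads' length; the fingertips stand 19 mm ahead of it and the grasp point (between the pads) is the TCP; z points along the fingers, y is the line along which they close (so a half turn about z gives the same grasp; the last joint's range is limited). The gripper opens to 94 mm and grips with 3 to 60 N. Pads are 16 mm wide; open, the fingers measure 119 mm over their backs; the gripper's body (75 mm by 177 mm) begins 78 mm behind the grasp point.
Start: joints at [1.055, 0.3, 1.521, -0, 1.321, -0.067], TCP at [0.239, 0.496, 0.224] pointing down, gripper open.
Joint ranges: [-3.03, 3.03], [-0.79, 2.21], [0.23, 2.52], [-1.04, 4.18], [0, 3.07], [-2.55, 2.55]. Speed limits (rad/s): [2.22, 2.22, 2.57, 3.14, 3.14, 3.14].

### API

Orientations are given as [roll, pitch, yaw] about the fixed x, y, z axes, in that order (R = Rz(yaw) Ry(pitch) Rx(roll)).
In Python, from station import get_obs, camera, workorder gives the robot as it stands.
- The arm moves only by the tool play_rows, never from a script. Its argument "motion" is a list that holds one entry, the list of rows, each a list of 7 numbers: the shift along the tool's x, y, z as a fraction of full scale, then the turn, a rotation vector about the tool's x, y, z as a fraction of full scale, then the opening, from -1 (shut) to 1 (fully open). In form: [[[x, y, z, ax, ay, az, grip], ...]]. A call has 1 to 10 rows; each row is the pose to reach, as a shift and turn from the pose commanded when the call began, along the tool's axes at that moment, turning the shorter way round; what a row does not reach only later rows make up. Full scale, the value 1, is 0.25 m for a shift and 2 pi rad for a turn. A row lasts 1/10 s, in which the tool goes at most 50 mm and 8.59 degrees, less where a joint would pass 70% of its speed; a pose out of reach is approached as far as the arm can. A call with a number of a shift or a turn outside -1 to 1 is refused whole. A call with a gripper value outside its range is refused whole. The fingers move at their own pace and stop on an object; "grip_force" is the grip in N (left out, the last holds). Time passes only in rows, so rows that repeat a pose let the fingers close. It gives the time, the measured TCP pose, the force, the opening and the grip force at its end, in the units of the state.
- get_obs(): the state, without advancing time (a new reading comes with each control period).
- camera(name): name is "side" or "top"; returns a dict with "frame" (480x640x3 uint8, red, green, blue), "z_map" (480x640 float32, m along the optical axis (not along the pixel's ray), 0 where there is no reading), "camera_matrix" (3x3 intrinsics, pixels), "D" ([k1, k2, p1, p2, k3] as OpenCV has them; the pictures are not rectified), "T" (4x4, takes a point from camera to world coordinates). Camera axes: x right, y up, looking along -z (the intrinsics and any distortion apply to the point x, -y, -z); pixel columns grow to the right and rows downward; lengths in m; the calibration is good to about 2 mm. A picture is of the moment at which its call begins.
- workorder.hand_in(): hands the job in; it is judged then, once.
The state is a dict: "time_s": time; "qpos": joint angles; "joint_vel": joint speeds; "tau": joint torques, N m; "ee_pos": TCP position; "eef_rot": TCP orientation; "force": force on the tool from outside, world axes, zero at the start; "moment": the same for the moment, N m; "grip_width": finger opening in m; "grip_force": force on a finger pad.
Only numpy, scipy, OpenCV 4.12 (cv2) and the standard library are available. Lean on these libraries where they do the work, as an engineer would, in place of code of your own. Each camera call takes 0.05 s, during which the arm holds its last target. There are 200 camera calls.

## Working session

There is one attempt and no reset: what is moved stays moved. The work goes in short steps, Python scripts to look and compute and a tool call to move; the robot and the scene stay as the last step left them, time stands still between calls to the robot, and variables do not carry over. Pictures are saved under pics/ and viewed, at most 14 in all, crops included, and the job is handed in when it is done.

Besides the shell and the picture viewer there is one more tool, called after "Request:" as name([rows], argument=value, ...), one row to a line, values as JSON. play_rows: Moves the arm, as the interface text tells. Its arguments: {"type":"object","properties":{"motion":{"type":"array"},"grip_force":{"type":"number"}},"required":["motion"]}

```bash
mkdir -p pics; ls
cat > h.py <<'E'
import numpy as np, cv2
from station import get_obs, camera
from scipy.spatial.transform import Rotation as R
def shot(n,f=None):
    c=camera(n)
    if f: cv2.imwrite('pics/'+f,c['frame'][:,:,::-1])
    return c
def ray(c,uv):
    uv=np.array(uv,float).reshape(-1,1,2)
    p=cv2.undistortPoints(uv,np.array(c['camera_matrix']),np.array(c['D'])).reshape(-1,2)
    T=np.array(c['T']); d=np.c_[p[:,0],-p[:,1],-np.ones(len(p))]@T[:3,:3].T
    return T[:3,3],d
def plane(c,uv,z):
    o,d=ray(c,uv); return o+d*((z-o[2])/d[:,2])[:,None]
def cloud(c):
    v,u=np.mgrid[0:480,0:640]; o,d=ray(c,np.c_[u.ravel(),v.ravel()])
    z=c['z_map'].reshape(-1,1); return (o+d*z).reshape(480,640,3)
E
python3 - <<'E'
from h import *
for n in('top','side'):
    c=shot(n,n+'0.png'); print(n,np.round(c['T'],3).tolist(),c['camera_matrix'],c['D'],(c['z_map']>0).mean())
print(get_obs())
E
```

```text
pics
top [[0.012, 0.994, -0.113, 0.392], [-1.0, 0.009, -0.023, -0.013], [-0.022, 0.113, 0.993, 1.152], [0.0, 0.0, 0.0, 1.0]] [[461.94926755   0.         317.62115371]
 [  0.         461.94926755 231.60075224]
 [  0.           0.           1.        ]] [-0.02457969  0.          0.          0.          0.        ] 0.996064453125
side [[0.727, 0.397, -0.56, -0.015], [-0.686, 0.442, -0.577, -0.54], [0.019, 0.804, 0.594, 0.657], [0.0, 0.0, 0.0, 1.0]] [[446.19878484   0.         315.35679501]
 [  0.         446.19878484 233.33321717]
 [  0.           0.           1.        ]] [0.02969405 0.         0.         0.         0.        ] 0.9959928385416666
{'time_s': 0.1, 'qpos': array([ 1.05538340e+00,  3.00385868e-01,  1.52148973e+00,  4.73862604e-05,
        1.32067586e+00, -6.66084661e-02]), 'joint_vel': array([ 2.21275879e-04, -2.79534353e-04, -3.25594070e-03, -4.26249509e-05,
        7.87166540e-05,  9.16819570e-04]), 'tau': array([ 2.60301116e-03, -5.32648480e+01, -3.53285193e+01,  7.10409461e-02,
        2.35182565e-02, -3.25620908e-05]), 'ee_pos': array([0.23853743, 0.49536071, 0.22397171]), 'eef_rot': array([-3.14063903e+00, -1.09615934e-04,  2.69277639e+00]), 'force': array([ 0.12707016, -0.97396484,  0.65414661]), 'moment': array([ 0.0634278 , -0.0468052 , -0.02329609]), 'grip_force': 0.0, 'grip_width': 0.09386465789407712}
```

View pics/top0.png

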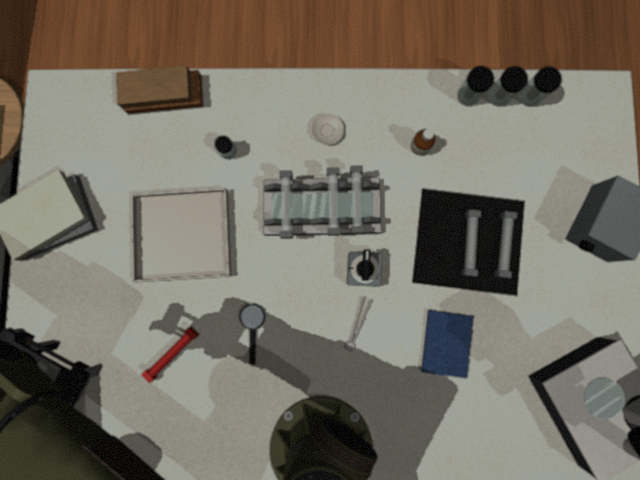

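View pics/side0.png

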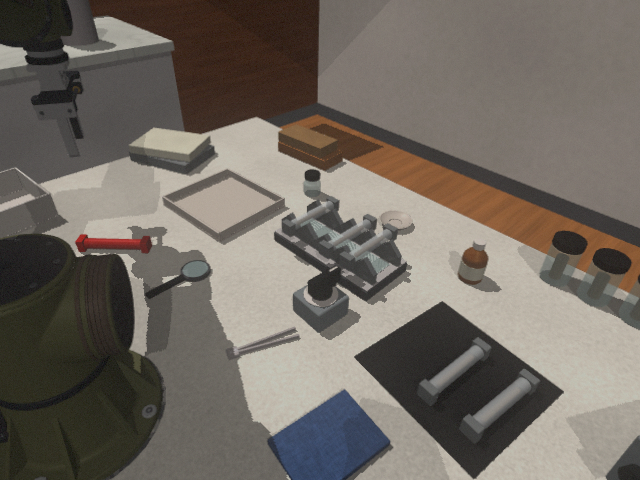

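Top view: the tray is at (182,233) and the stand at (323,205), with old tubes at u≈287, 333 and 357. The isolator is at (365,267) with its nose up (+x, on). The mat is at (470,242) with two new tubes at u≈472 and 507. The red decoy is at (170,352). The side view agrees. Next I measure these.

```bash
cat > seg.py <<'E'
from h import *
def blobs(P,m,amin):
    n,l,s,_=cv2.connectedComponentsWithStats(m.astype(np.uint8),connectivity=8)
    out=[]
    for i in range(1,n):
        if s[i,4]<amin: continue
        q=P[l==i]; r=cv2.minAreaRect((q[:,:2]*1000).astype(np.float32))
        # long axis angle
        b=cv2.boxPoints(r); e=[b[1]-b[0],b[2]-b[1]]; e=max(e,key=np.linalg.norm)
        a=np.degrees(np.arctan2(e[1],e[0]))%180
        out.append((s[i,4],np.round(r[0]),np.round(r[1]),round(a,1),np.round(np.percentile(q[:,2],[5,50,95])*1000,1)))
    return out
def box(P,x0,x1,y0,y1,z0,z1):
    return (P[...,0]>x0)&(P[...,0]<x1)&(P[...,1]>y0)&(P[...,1]<y1)&(P[...,2]>z0)&(P[...,2]<z1)
E
python3 - <<'E'
from seg import *
c=shot('top'); P=cloud(c); I=c['frame'].astype(int)
for v,u in((233,182),(350,400),(267,367),(205,320),(242,490),(243,472),(205,333)): print(v,u,np.round(P[v,u]*1000),I[v,u])
A=(0.2,.7,-.6,.5)
print('mat tubes');[print(b) for b in blobs(P,box(P,.2,.65,-.6,-.22,.014,.05),60)]
print('stand all');[print(b) for b in blobs(P,box(P,.36,.62,-.17,.16,.015,.12),60)]
print('stand>60');[print(b) for b in blobs(P,box(P,.36,.62,-.17,.16,.06,.12),10)]
print('tubes>.078');[print(b) for b in blobs(P,box(P,.36,.62,-.17,.16,.0775,.12),10)]
print('iso');[print(b) for b in blobs(P,box(P,.2,.39,-.17,0,.03,.12),30)]
print('handle');[print(b) for b in blobs(P,box(P,.2,.39,-.17,0,.07,.12),10)]
print('tray');[print(b) for b in blobs(P,box(P,.2,.6,.15,.5,.016,.05),60)]
f=c['frame'][150:300,240:400,::-1]; cv2.imwrite('pics/crop0.png',cv2.resize(f,None,fx=5,fy=5,interpolation=cv2.INTER_CUBIC)[:600,:800])
E
```

```text
233 182 [515. 356.   3.] [157 152 141]
350 400 [ 234. -190.   -1.] [161 162 153]
267 367 [ 432. -101.   98.] [23 24 28]
205 320 [584.   8.  35.] [117 126 119]
242 490 [ 500. -414.    5.] [10 18 11]
243 472 [ 495. -361.   33.] [128 127 123]
205 333 [576. -23.  83.] [128 126 120]
mat tubes
(np.int32(729), array([ 497., -362.]), array([ 31., 161.]), np.float32(174.5), array([19.4, 28.7, 34.7]))
(np.int32(757), array([ 494., -445.]), array([ 31., 161.]), np.float32(172.2), array([19. , 28.9, 34.9]))
(np.int32(190), array([ 217., -566.]), array([ 4., 77.]), np.float32(118.2), array([16.4, 31.9, 48.1]))
stand all
(np.int32(5363), array([560.,   5.]), array([121., 291.]), np.float32(90.1), array([27.2, 33.6, 85.8]))
(np.int32(1168), array([431., -99.]), array([80., 83.]), np.float32(177.5), array([47. , 52.8, 99.4]))
stand>60
(np.int32(782), array([560.,  88.]), array([122., 103.]), np.float32(1.4), array([64.4, 81. , 87.2]))
(np.int32(1283), array([564., -52.]), array([113., 162.]), np.float32(91.0), array([66.7, 81.6, 87.6]))
(np.int32(377), array([ 436., -101.]), array([42., 70.]), np.fl
[... 492 characters left out ...]
.]), array([12., 12.]), np.float32(179.6), array([77.8, 81.3, 83.6]))
(np.int32(22), array([544., -51.]), array([10., 14.]), np.float32(90.7), array([77.7, 79.7, 84.2]))
(np.int32(25), array([ 546., -108.]), array([12., 14.]), np.float32(134.6), array([77.9, 80.2, 83.5]))
(np.int32(23), array([540., 115.]), array([14., 10.]), np.float32(89.5), array([77.8, 80.3, 84. ]))
(np.int32(243), array([437., -99.]), array([16., 71.]), np.float32(177.6), array([ 89.1,  97.6, 101.2]))
iso
handle
tray
(np.int32(741), array([504., 356.]), array([209., 241.]), np.float32(94.2), array([18.1, 26.9, 30.9]))
(np.int32(456), array([234., 350.]), array([ 29., 115.]), np.float32(136.2), array([18.5, 25.6, 30.8]))
```

View pics/crop0.png

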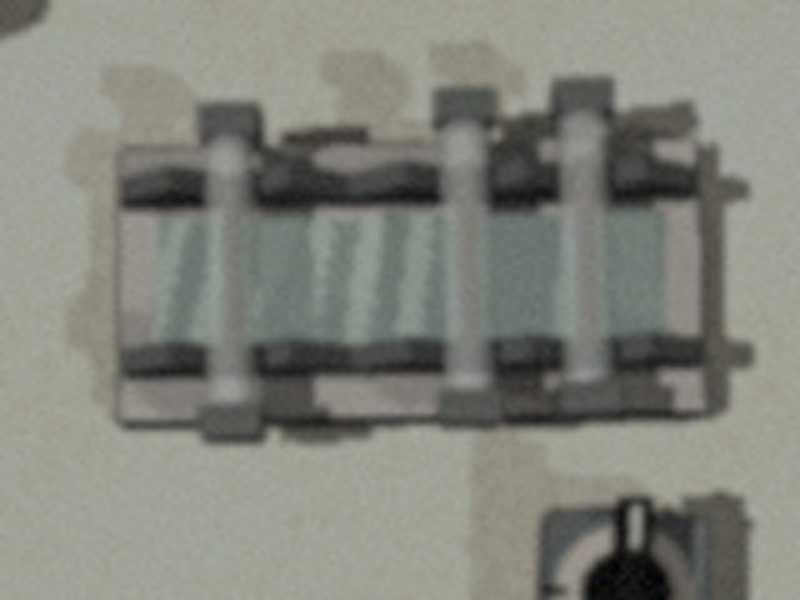

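The crop shows three old tubes across the rails at crop x≈230, 465 and 585, and the second gap is the empty notch. The handle nose points up. My x window cut the stand short, so I re-measure with a wider one.

Run:
```python
from seg import *
c=shot('top'); P=cloud(c)
print('stand all');[print(b) for b in blobs(P,box(P,.478,.75,-.17,.16,.02,.12),200)]
print('base top');[print(b) for b in blobs(P,box(P,.478,.75,-.17,.16,.024,.04),200)]
print('tubes');[print(b) for b in blobs(P,box(P,.478,.75,-.17,.16,.0775,.12),100)]
print('caps');[print(b) for b in blobs(P,box(P,.478,.75,-.17,.16,.0845,.12),10)]
print('tray');[print(b) for b in blobs(P,box(P,.3,.75,.15,.55,.016,.05),60)]
print('boxtop');[print(b) for b in blobs(P,box(P,.35,.478,-.17,.16,.044,.056),60)]
s=shot('side'); Q=cloud(s)
print('SIDE tubes');[print(b) for b in blobs(Q,box(Q,.478,.75,-.17,.16,.0775,.12),60)]
print('mat');[print(b) for b in blobs(Q,box(Q,.3,.65,-.6,-.22,.014,.05),60)]
print('handle');[print(b) for b in blobs(Q,box(Q,.3,.478,-.2,.0,.092,.12),30)]
print('tray');[print(b) for b in blobs(Q,box(Q,.3,.75,.15,.55,.022,.05),60)]
```

```text
stand all
(np.int32(7033), array([585.,   6.]), array([162., 295.]), np.float32(94.2), array([27.3, 37.4, 86.5]))
base top
(np.int32(494), array([ 593., -117.]), array([45., 72.]), np.float32(179.9), array([26.7, 30.9, 35.2]))
(np.int32(472), array([584., 128.]), array([69., 44.]), np.float32(0.9), array([26.5, 31. , 35.2]))
(np.int32(1014), array([586.,  35.]), array([69., 91.]), np.float32(91.0), array([28.4, 31.6, 35.5]))
(np.int32(363), array([590., -52.]), array([68., 32.]), np.float32(0.5), array([28.3, 31.9, 35.8]))
(np.int32(339), array([525.,  34.]), array([23., 91.]), np.float32(91.8), array([25.6, 30.2, 34. ]))
tubes
(np.int32(662), array([592., -79.]), array([160.,  30.]), np.float32(1.3), array([78.7, 83.5, 88.5]))
(np.int32(658), array([587., -24.]), array([160.,  28.]), np.float32(1.5), array([78.6, 83.5, 88.3]))
(np.int32(660), array([579.,  88.]), array([161.,  29.]), np.float32(2.1), array([78.5, 83.5, 88.4]))
caps
(np.int32(109), array([649., -77.]), array([46., 28.]), np.float32(0.5), array([84.8, 86.6, 89.6]))
(np.int32(77), array([656., -21.]), array([21., 26.])
[... 1720 characters left out ...]
([163.,  31.]), np.float32(1.8), array([78.2, 82.2, 86.4]))
(np.int32(528), array([590., -81.]), array([161.,  31.]), np.float32(1.9), array([78.3, 82.3, 86.5]))
mat
(np.int32(1414), array([ 496., -364.]), array([ 31., 163.]), np.float32(175.3), array([17.8, 27.8, 33. ]))
(np.int32(1715), array([ 492., -448.]), array([ 30., 162.]), np.float32(172.6), array([18.4, 28.6, 33.4]))
handle
(np.int32(257), array([ 435., -102.]), array([17., 71.]), np.float32(177.7), array([92.8, 96.6, 98.3]))
tray
(np.int32(571), array([508., 355.]), array([223., 246.]), np.float32(94.4), array([22.3, 25.1, 27.8]))
(np.int32(151), array([720., 238.]), array([26., 46.]), np.float32(128.8), array([23.7, 35.5, 47.3]))
```

```bash
cat > plan.py <<'E'
from h import *
def frac(p,q):
    "p,q = (x,y,z,yaw) mm/deg, tool down: shift of q in the tool frame at p, as fractions"
    p,q=np.array(p,float),np.array(q,float)
    Rm=R.from_euler('xyz',[np.pi,0,np.radians(p[3])]).as_matrix()
    d=Rm.T@(q[:3]-p[:3])/250; t=-((q[3]-p[3]+180)%360-180)/360
    return np.round(np.r_[d,0,0,t],4).tolist()
def now():
    o=get_obs(); e=o['eef_rot']
    return np.r_[np.array(o['ee_pos'])*1000,np.degrees(e[2])]
def calls(*cs,start=None):
    p=now() if start is None else start
    print('from',np.round(p,1))
    for c in cs:
        for q in c: print(q,frac(p,q))
        print('--'); p=c[-1]
E
python3 - <<'E'
from plan import *
from seg import *
c=shot('top'); P=cloud(c)
m=box(P,.50,.67,-.15,.16,.045,.083)
for y0 in(.1,.12,-.0,.04,-.055,-.115,.02):
    q=P[box(P,.50,.67,y0,y0+.02,.05,.083)]; x=q[:,0]*1000
    lo=x[x<585]; hi=x[x>585]; print(y0,len(lo),len(hi),np.round([np.percentile(lo,[2,50,98]),np.percentile(hi,[2,50,98])]).tolist())
calls([(334,198,200,76)],[(429,-99,200,-2.5)],[(429,-99,140,-2.5)],[(429,-99,86,-2.5)])
E
```

```text
0.1 51 75 [[534.0, 539.0, 546.0], [599.0, 622.0, 643.0]]
0.12 49 51 [[533.0, 538.0, 545.0], [617.0, 620.0, 629.0]]
-0.0 55 54 [[536.0, 541.0, 548.0], [620.0, 624.0, 632.0]]
0.04 52 52 [[535.0, 540.0, 547.0], [619.0, 624.0, 630.0]]
-0.055 55 55 [[508.0, 541.0, 550.0], [622.0, 625.0, 634.0]]
-0.115 52 59 [[539.0, 545.0, 552.0], [623.0, 627.0, 635.0]]
0.02 41 56 [[536.0, 541.0, 547.0], [619.0, 624.0, 632.0]]
from [238.6 495.5 224.2 154.3]
(334, 198, 200, 76) [-0.8601, -0.9064, 0.097, 0.0, 0.0, 0.2175]
--
(429, -99, 200, -2.5) [-1.0608, 0.6561, 0.0, 0.0, 0.0, 0.2181]
--
(429, -99, 140, -2.5) [0.0, -0.0, 0.24, 0.0, 0.0, -0.0]
--
(429, -99, 86, -2.5) [0.0, -0.0, 0.216, 0.0, 0.0, -0.0]
--
```

Request:
play_rows([
  [[-0.86,-0.906,0.097,0,0,0.2175,0],[-0.86,-0.906,0.097,0,0,0.2175,0],[-0.86,-0.906,0.097,0,0,0.2175,0],[-0.86,-0.906,0.097,0,0,0.2175,0],[-0.86,-0.906,0.097,0,0,0.2175,0],[-0.86,-0.906,0.097,0,0,0.2175,0],[-0.86,-0.906,0.097,0,0,0.2175,0],[-0.86,-0.906,0.097,0,0,0.2175,0],[-0.86,-0.906,0.097,0,0,0.2175,0],[-0.86,-0.906,0.097,0,0,0.2175,0]],
])

```text
time_s: 1.3
ee_pos: [0.3341, 0.198, 0.2003]
eef_rot: [3.141, -0.0, 1.323]
force: [0.2, 0.2, -0.2]
grip_width: 0.0473
grip_force: 0.0
```

Request:
play_rows([
  [[-1,0.65,0,0,0,0.218,0],[-1,0.65,0,0,0,0.218,0],[-1,0.65,0,0,0,0.218,0],[-1,0.65,0,0,0,0.218,0],[-1,0.65,0,0,0,0.218,0],[-1,0.65,0,0,0,0.218,0],[-1,0.65,0,0,0,0.218,0],[-1,0.65,0,0,0,0.218,0],[-1,0.65,0,0,0,0.218,0],[-1,0.65,0,0,0,0.218,0]],
])

```text
time_s: 2.3
ee_pos: [0.4312, -0.0837, 0.2001]
eef_rot: [-3.142, 0.0, -0.043]
force: [0.5, 0.2, 0.9]
grip_width: 0.0473
grip_force: 0.0
```

Run:
```python
from plan import *
print(get_obs()['time_s'],get_obs()['grip_width'],get_obs()['eef_rot'])
calls([(429,-99,150,-2.5),(429,-99,86,-2.5)])
```

```text
2.3 0.04727138635006607 [-3.14155524e+00  2.38144431e-04 -4.30205752e-02]
from [431.2 -83.7 200.1  -2.5]
(429, -99, 150, -2.5) [-0.0061, 0.0616, 0.2004, 0.0, 0.0, 0.0001]
(429, -99, 86, -2.5) [-0.0061, 0.0616, 0.4564, 0.0, 0.0, 0.0001]
--
```

Request:
play_rows([
  [[-0.006,0.064,0.2,0,0,0,0],[-0.006,0.064,0.2,0,0,0,0],[-0.006,0.064,0.456,0,0,0,0],[-0.006,0.064,0.456,0,0,0,0],[-0.006,0.064,0.456,0,0,0,0],[-0.006,0.064,0.456,0,0,0,-1],[-0.006,0.064,0.456,0,0,0,-1],[-0.006,0.064,0.456,0,0,0,-1],[-0.006,0.064,0.456,0,0,0,-1],[-0.006,0.064,0.456,0,0,0,-1]],
], grip_force=25)

```text
time_s: 3.3
ee_pos: [0.4293, -0.0996, 0.0868]
eef_rot: [-3.142, -0.001, -0.043]
force: [-0.9, 1.9, 6.3]
grip_width: 0.016
grip_force: 25.0
```

Request:
play_rows([
  [[0,0,0,0,0,-0.02,-1],[0,0,0,0,0,-0.04,-1],[0,0,0,0,0,-0.06,-1],[0,0,0,0,0,-0.08,-1],[0,0,0,0,0,-0.1,-1],[0,0,0,0,0,-0.12,-1],[0,0,0,0,0,-0.14,-1],[0,0,0,0,0,-0.16,-1],[0,0,0,0,0,-0.18,-1],[0,0,0,0,0,-0.2,-1]],
])

```text
time_s: 4.3
ee_pos: [0.4289, -0.0991, 0.0868]
eef_rot: [-3.141, -0.001, 1.218]
force: [-3.4, 7.6, 10.8]
grip_width: 0.0159
grip_force: 25.0
```

Request:
play_rows([
  [[0,0,0,0,0,-0.02,-1],[0,0,0,0,0,-0.04,-1],[0,0,0,0,0,-0.05,-1],[0,0,0,0,0,-0.05,-1],[0,0,0,0,0,-0.05,0],[0,0,0,0,0,-0.05,0],[0,0,0,0,0,-0.05,0],[0,0,-0.4,0,0,-0.05,0],[0,0,-0.4,0,0,-0.05,0],[0,0,-0.4,0,0,-0.05,0]],
])

```text
time_s: 5.3
ee_pos: [0.4311, -0.1004, 0.1918]
eef_rot: [3.133, 0.003, 1.527]
force: [0.1, -0.8, -1.2]
grip_width: 0.0467
grip_force: 0.0
```

Run:
```python
from plan import *
from seg import *
c=shot('top','t1.png'); P=cloud(c)
Q=cloud(shot('side'))
for D in(P,Q): [print(b) for b in blobs(D,box(D,.37,.478,-.17,-.03,.092,.105),20)]
for D in(P,Q): [print('mat',b) for b in blobs(D,box(D,.3,.65,-.6,-.22,.014,.05),100)]
cv2.imwrite('pics/c1.png',cv2.resize(c['frame'][170:320,280:440,::-1],None,fx=4,fy=4))
# old tube 1 at (592,-80)
calls([(500,-80,190,40)],[(591.5,-80,150,1.8),(591.5,-80,72,1.8)])
```

```text
(np.int32(252), array([428., -93.]), array([71., 17.]), np.float32(87.5), array([92.8, 96.4, 98.2]))
mat (np.int32(730), array([ 497., -362.]), array([ 31., 161.]), np.float32(174.5), array([19.7, 28.7, 34.6]))
mat (np.int32(760), array([ 494., -446.]), array([ 32., 161.]), np.float32(172.5), array([19.4, 28.7, 34.6]))
mat (np.int32(1414), array([ 495., -364.]), array([ 31., 162.]), np.float32(175.2), array([18. , 27.8, 33.1]))
mat (np.int32(1714), array([ 492., -448.]), array([ 31., 162.]), np.float32(172.5), array([18.4, 28.5, 33.5]))
from [429.2 -99.8 186.7  87.5]
(500, -80, 190, 40) [0.0914, 0.2795, -0.0131, 0.0, 0.0, 0.132]
--
(591.5, -80, 150, 1.8) [0.2804, 0.2353, 0.16, 0.0, 0.0, 0.1061]
(591.5, -80, 72, 1.8) [0.2804, 0.2353, 0.472, 0.0, 0.0, 0.1061]
--
```

View pics/c1.png

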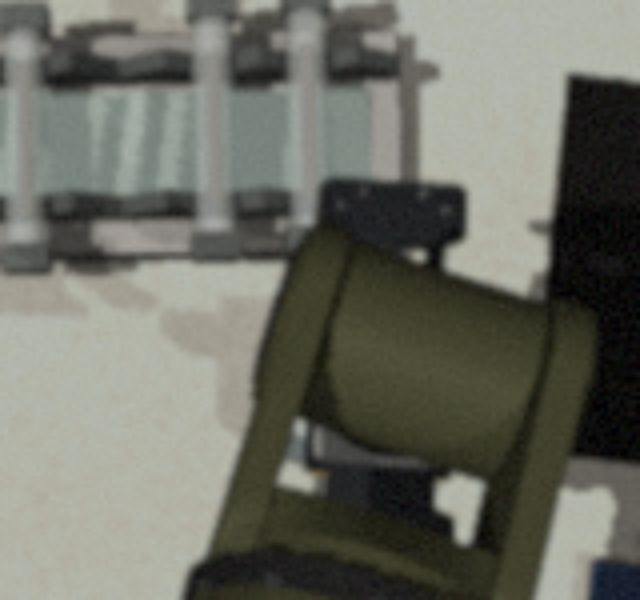

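The handle is at 87.5°, which is fully off, and the mat tubes haven't moved. Next I take the first old tube at (591,-80), gripping 8 mm above its centre so the fingertips clear the tray floor later.

Request:
play_rows([
  [[0.09,0.28,0,0,0,0.132,0],[0.09,0.28,0,0,0,0.132,0],[0.09,0.28,0,0,0,0.132,0],[0.09,0.28,0,0,0,0.132,0],[0.09,0.28,0,0,0,0.132,0],[0.09,0.28,0,0,0,0.132,0],[0.09,0.28,0,0,0,0.132,0],[0.09,0.28,0,0,0,0.132,0]],
])

```text
time_s: 6.2
ee_pos: [0.4995, -0.0802, 0.1851]
eef_rot: [-3.14, 0.001, 0.701]
force: [0.1, 0.9, 0.9]
grip_width: 0.0469
grip_force: 0.0
```

Request:
play_rows([
  [[0.28,0.235,0,0,0,0.106,0],[0.28,0.235,0,0,0,0.106,0],[0.28,0.235,0,0,0,0.106,0],[0.28,0.235,0,0,0,0.106,0],[0.28,0.235,0,0,0,0.106,0],[0.28,0.235,0,0,0,0.106,0]],
])

```text
time_s: 6.8
ee_pos: [0.5911, -0.0802, 0.1854]
eef_rot: [-3.141, 0.001, 0.033]
force: [-0.7, 0.5, -0.5]
grip_width: 0.0467
grip_force: 0.0
```

Run:
```python
from plan import *
calls([(591.2,-80,80,1.8)])
calls([(591.2,-80,180,1.8)],[(553,105,180,3)],[(515,286,120,4.2),(515,286,29,4.2)],[(515,286,140,4.2)],[(578.5,86.5,170,1.8)],[(578.5,86.5,80,1.8)],start=(591.2,-80,80,1.8))
```

```text
from [591.1 -80.2 185.4   1.9]
(591.2, -80, 80, 1.8) [0.0004, -0.001, 0.4217, 0.0, 0.0, 0.0002]
--
from [591.2 -80.   80.    1.8]
(591.2, -80, 180, 1.8) [0.0, 0.0, -0.4, 0.0, 0.0, -0.0]
--
(553, 105, 180, 3) [-0.1295, -0.7444, -0.0, 0.0, 0.0, -0.0033]
--
(515, 286, 120, 4.2) [-0.1139, -0.731, 0.24, 0.0, 0.0, -0.0033]
(515, 286, 29, 4.2) [-0.1139, -0.731, 0.604, 0.0, 0.0, -0.0033]
--
(515, 286, 140, 4.2) [-0.0, 0.0, -0.444, 0.0, 0.0, -0.0]
--
(578.5, 86.5, 170, 1.8) [0.1949, 0.8145, -0.12, 0.0, 0.0, 0.0067]
--
(578.5, 86.5, 80, 1.8) [0.0, -0.0, 0.36, 0.0, 0.0, -0.0]
--
```

Request:
play_rows([
  [[0,0,0.2,0,0,0,0],[0,0,0.34,0,0,0,0],[0,0,0.422,0,0,0,0],[0,0,0.422,0,0,0,0],[0,0,0.422,0,0,0,-1],[0,0,0.422,0,0,0,-1],[0,0,0.422,0,0,0,-1],[0,0,0.422,0,0,0,-1]],
], grip_force=25)

```text
time_s: 7.6
ee_pos: [0.5919, -0.0795, 0.0821]
eef_rot: [-3.14, -0.002, 0.032]
force: [-0.7, 6.7, 5.1]
grip_width: 0.0233
grip_force: 25.0
```

Request:
play_rows([
  [[0,0,-0.1,0,0,0,-1],[0,0,-0.2,0,0,0,-1],[0,0,-0.3,0,0,0,-1],[0,0,-0.4,0,0,0,-1],[0,0,-0.4,0,0,0,-1],[0,0,-0.4,0,0,0,-1]],
])

```text
time_s: 8.2
ee_pos: [0.5912, -0.0803, 0.1807]
eef_rot: [3.141, -0.001, 0.032]
force: [-1.5, -0.2, -2.2]
grip_width: 0.0233
grip_force: 25.0
```

Request:
play_rows([
  [[-0.02,-0.1,0,0,0,-0.003,-1],[-0.05,-0.25,0,0,0,-0.003,-1],[-0.07,-0.4,0,0,0,-0.003,-1],[-0.1,-0.55,0,0,0,-0.003,-1],[-0.12,-0.68,0,0,0,-0.003,-1],[-0.13,-0.745,0,0,0,-0.003,-1],[-0.13,-0.745,0,0,0,-0.003,-1]],
])

```text
time_s: 8.9
ee_pos: [0.5522, 0.1063, 0.1797]
eef_rot: [3.142, 0.002, 0.053]
force: [0.4, -0.5, -1.2]
grip_width: 0.0236
grip_force: 25.0
```

Request:
play_rows([
  [[-0.02,-0.12,0,0,0,-0.003,-1],[-0.05,-0.27,0,0,0,-0.003,-1],[-0.08,-0.42,0,0,0,-0.003,-1],[-0.1,-0.57,0,0,0,-0.003,-1],[-0.114,-0.69,0,0,0,-0.003,-1],[-0.114,-0.73,0.1,0,0,-0.003,-1],[-0.114,-0.73,0.25,0,0,-0.003,-1],[-0.114,-0.73,0.4,0,0,-0.003,-1],[-0.114,-0.73,0.52,0,0,-0.003,-1],[-0.114,-0.73,0.56,0,0,-0.003,-1]],
])

```text
time_s: 9.9
ee_pos: [0.5142, 0.2838, 0.037]
eef_rot: [3.139, 0.005, 0.068]
force: [-0.0, -0.6, -0.7]
grip_width: 0.0237
grip_force: 25.0
```

Run:
```python
from plan import *
from seg import *
Q=cloud(shot('side'))
[print(b) for b in blobs(Q,box(Q,.37,.7,.18,.38,.032,.1),60)]
[print('mat',b) for b in blobs(Q,box(Q,.3,.65,-.6,-.22,.014,.05),100)]
calls([(515,286,29,4.2)]); print(get_obs()['grip_width'])
```

```text
(np.int32(651), array([512., 281.]), array([ 53., 161.]), np.float32(175.6), array([33.1, 40.7, 89.8]))
mat (np.int32(1412), array([ 495., -364.]), array([ 31., 162.]), np.float32(175.2), array([18.3, 27.8, 33. ]))
mat (np.int32(1715), array([ 492., -448.]), array([ 31., 162.]), np.float32(172.6), array([18.6, 28.5, 33.3]))
from [514.4 284.   37.3   3.9]
(515, 286, 29, 4.2) [0.003, -0.0077, 0.0333, 0.0, 0.0, -0.0008]
--
0.023100134223408307
```

Request:
play_rows([
  [[0.003,-0.008,0.015,0,0,0,-1],[0.003,-0.008,0.028,0,0,0,-1],[0.003,-0.008,0.028,0,0,0,-1],[0.003,-0.008,0.028,0,0,0,0],[0.003,-0.008,0.028,0,0,0,0],[0.003,-0.008,0.028,0,0,0,0],[0.003,-0.008,-0.15,0,0,0,0],[0.003,-0.008,-0.3,0,0,0,0],[0.003,-0.008,-0.44,0,0,0,0],[0.003,-0.008,-0.5,0,0,0,0]],
])

```text
time_s: 10.95
ee_pos: [0.5166, 0.2882, 0.1696]
eef_rot: [-3.14, -0.005, 0.07]
force: [0.1, -0.3, -0.4]
grip_width: 0.047
grip_force: 0.0
```

Request:
play_rows([
  [[0.19,0.815,-0.06,0,0,0.006,0],[0.19,0.815,-0.06,0,0,0.006,0],[0.19,0.815,-0.06,0,0,0.006,0],[0.19,0.815,-0.06,0,0,0.006,0],[0.19,0.815,-0.06,0,0,0.006,0],[0.19,0.815,-0.06,0,0,0.006,0],[0.19,0.815,-0.06,0,0,0.006,0]],
])

```text
time_s: 11.65
ee_pos: [0.577, 0.0887, 0.1806]
eef_rot: [-3.141, 0.0, 0.032]
force: [0.0, -0.0, -1.0]
grip_width: 0.0473
grip_force: 0.0
```

Run:
```python
from plan import *
from seg import *
Q=cloud(shot('side'))
[print(b) for b in blobs(Q,box(Q,.415,.61,.17,.45,.022,.06),60)]
calls([(578.5,86.5,80,1.8)]); print(get_obs()['grip_width'])
calls([(578.5,86.5,180,1.8)],[(530,265,180,3)],[(505,426,180,4.2),(505,426,30,4.2)],[(505,426,150,4.2)],[(552,190,170,3)],[(586.5,-24.5,170,1.8)],[(586.5,-24.5,80,1.8)],start=(578.5,86.5,80,1.8))
```

```text
(np.int32(413), array([515., 286.]), array([162.,  31.]), np.float32(3.9), array([22.7, 28.8, 33.6]))
(np.int32(160), array([513., 236.]), array([194.,   9.]), np.float32(4.3), array([22.3, 25.3, 27.9]))
from [576.9  89.2 180.6   1.9]
(578.5, 86.5, 80, 1.8) [0.0059, 0.0109, 0.4025, 0.0, 0.0, 0.0003]
--
0.046419818893413914
from [578.5  86.5  80.    1.8]
(578.5, 86.5, 180, 1.8) [0.0, 0.0, -0.4, 0.0, 0.0, -0.0]
--
(530, 265, 180, 3) [-0.1715, -0.7197, -0.0, 0.0, 0.0, -0.0033]
--
(505, 426, 180, 4.2) [-0.0662, -0.6484, -0.0, 0.0, 0.0, -0.0033]
(505, 426, 30, 4.2) [-0.0662, -0.6484, 0.6, 0.0, 0.0, -0.0033]
--
(505, 426, 150, 4.2) [-0.0, 0.0, -0.48, 0.0, 0.0, -0.0]
--
(552, 190, 170, 3) [0.1184, 0.9552, -0.08, 0.0, 0.0, 0.0033]
--
(586.5, -24.5, 170, 1.8) [0.0929, 0.864, 0.0, 0.0, 0.0, 0.0033]
--
(586.5, -24.5, 80, 1.8) [0.0, -0.0, 0.36, 0.0, 0.0, -0.0]
--
```

Request:
play_rows([
  [[0.006,0.011,0.2,0,0,0,0],[0.006,0.011,0.34,0,0,0,0],[0.006,0.011,0.402,0,0,0,0],[0.006,0.011,0.402,0,0,0,0],[0.006,0.011,0.402,0,0,0,-1],[0.006,0.011,0.402,0,0,0,-1],[0.006,0.011,0.402,0,0,0,-1],[0.006,0.011,0.402,0,0,0,-1]],
])

```text
time_s: 12.5
ee_pos: [0.5795, 0.0877, 0.0822]
eef_rot: [-3.137, -0.003, 0.032]
force: [-3.4, 19.2, 7.5]
grip_width: 0.0229
grip_force: 25.0
```

Request:
play_rows([
  [[0,0,-0.1,0,0,0,-1],[0,0,-0.2,0,0,0,-1],[0,0,-0.3,0,0,0,-1],[0,0,-0.4,0,0,0,-1],[0,0,-0.4,0,0,0,-1]],
])

```text
time_s: 13.0
ee_pos: [0.5802, 0.0853, 0.1843]
eef_rot: [-3.141, -0.007, 0.032]
force: [0.3, -0.5, -1.6]
grip_width: 0.0236
grip_force: 25.0
```

Request:
play_rows([
  [[-0.02,-0.1,0,0,0,-0.003,-1],[-0.06,-0.25,0,0,0,-0.003,-1],[-0.1,-0.4,0,0,0,-0.003,-1],[-0.13,-0.55,0,0,0,-0.003,-1],[-0.16,-0.66,0,0,0,-0.003,-1],[-0.172,-0.72,0,0,0,-0.003,-1],[-0.172,-0.72,0,0,0,-0.003,-1]],
])

```text
time_s: 13.7
ee_pos: [0.5296, 0.2648, 0.1796]
eef_rot: [3.141, 0.001, 0.053]
force: [0.0, -0.1, -0.8]
grip_width: 0.0232
grip_force: 25.0
```

Request:
play_rows([
  [[-0.01,-0.12,0,0,0,-0.003,-1],[-0.03,-0.27,0,0,0,-0.003,-1],[-0.04,-0.42,0,0,0,-0.003,-1],[-0.06,-0.55,0,0,0,-0.003,-1],[-0.066,-0.63,0,0,0,-0.003,-1],[-0.066,-0.648,0.1,0,0,-0.003,-1],[-0.066,-0.648,0.25,0,0,-0.003,-1],[-0.066,-0.648,0.4,0,0,-0.003,-1],[-0.066,-0.648,0.52,0,0,-0.003,-1],[-0.066,-0.648,0.56,0,0,-0.003,-1]],
])

```text
time_s: 14.7
ee_pos: [0.505, 0.4224, 0.0365]
eef_rot: [3.139, 0.004, 0.068]
force: [0.7, -1.0, -1.0]
grip_width: 0.0237
grip_force: 25.0
```

Run:
```python
from plan import *
from seg import *
Q=cloud(shot('side'))
[print(b) for b in blobs(Q,box(Q,.37,.7,.18,.5,.029,.1),60)]
calls([(505,426,30,4.2)]); print(get_obs()['grip_width'])
```

```text
(np.int32(630), array([502., 419.]), array([ 52., 163.]), np.float32(175.4), array([30.4, 38.9, 87. ]))
(np.int32(69), array([569., 289.]), array([30., 55.]), np.float32(175.8), array([29.6, 32.1, 35.2]))
(np.int32(127), array([487., 278.]), array([ 32., 106.]), np.float32(177.3), array([29.2, 30.9, 34.2]))
from [505.1 422.7  36.8   3.9]
(505, 426, 30, 4.2) [0.0003, -0.0133, 0.0272, 0.0, 0.0, -0.0008]
--
0.023147041304871774
```

Request:
play_rows([
  [[0,-0.012,0.015,0,0,0,-1],[0,-0.012,0.027,0,0,0,-1],[0,-0.012,0.027,0,0,0,-1],[0,-0.012,0.027,0,0,0,0],[0,-0.012,0.027,0,0,0,0],[0,-0.012,0.027,0,0,0,0],[0,-0.012,-0.15,0,0,0,0],[0,-0.012,-0.3,0,0,0,0],[0,-0.012,-0.44,0,0,0,0],[0,-0.012,-0.55,0,0,0,0]],
])

```text
time_s: 15.75
ee_pos: [0.5055, 0.4277, 0.1805]
eef_rot: [-3.14, -0.002, 0.07]
force: [-0.8, -0.5, 0.6]
grip_width: 0.047
grip_force: 0.0
```

Request:
play_rows([
  [[0.118,0.955,-0.03,0,0,0.003,0],[0.118,0.955,-0.03,0,0,0.003,0],[0.118,0.955,-0.03,0,0,0.003,0],[0.118,0.955,-0.03,0,0,0.003,0],[0.118,0.955,-0.03,0,0,0.003,0],[0.118,0.955,-0.03,0,0,0.003,0],[0.118,0.955,-0.03,0,0,0.003,0]],
])

```text
time_s: 16.45
ee_pos: [0.5515, 0.191, 0.1856]
eef_rot: [-3.141, -0.001, 0.049]
force: [-0.6, 0.7, -0.4]
grip_width: 0.0473
grip_force: 0.0
```

Request:
play_rows([
  [[0.093,0.864,0,0,0,0.003,0],[0.093,0.864,0,0,0,0.003,0],[0.093,0.864,0,0,0,0.003,0],[0.093,0.864,0,0,0,0.003,0],[0.093,0.864,0,0,0,0.003,0],[0.093,0.864,0,0,0,0.003,0],[0.093,0.864,0,0,0,0.003,0]],
])

```text
time_s: 17.15
ee_pos: [0.5855, -0.0215, 0.1851]
eef_rot: [-3.141, 0.0, 0.033]
force: [0.9, 0.5, -0.3]
grip_width: 0.0471
grip_force: 0.0
```

Run:
```python
from plan import *
from seg import *
Q=cloud(shot('side'))
[print(b) for b in blobs(Q,box(Q,.41,.605,.17,.45,.022,.06),60)]
calls([(586.5,-24.5,80,1.8)]); print(get_obs()['grip_width'])
calls([(586.5,-24.5,180,1.8)],[(552,175,180,3)],[(510,356,180,4.2),(510,356,30,4.2)],[(510,356,170,4.2)],[(540,115,190,0)],[(530,-130,190,-3)],[(495.5,-363,150,-5),(495.5,-363,27,-5)],start=(586.5,-24.5,80,1.8))
```

```text
(np.int32(360), array([504., 427.]), array([163.,  35.]), np.float32(3.7), array([22.8, 28.7, 33.8]))
(np.int32(421), array([516., 288.]), array([162.,  37.]), np.float32(3.1), array([23. , 28.8, 34. ]))
(np.int32(164), array([507., 239.]), array([195.,  24.]), np.float32(0.5), array([22.6, 25.3, 27.6]))
from [585.5 -21.2 185.1   1.9]
(586.5, -24.5, 80, 1.8) [0.0037, 0.0134, 0.4205, 0.0, 0.0, 0.0004]
--
0.04704502018089755
from [586.5 -24.5  80.    1.8]
(586.5, -24.5, 180, 1.8) [0.0, 0.0, -0.4, 0.0, 0.0, -0.0]
--
(552, 175, 180, 3) [-0.1129, -0.8019, -0.0, 0.0, 0.0, -0.0033]
--
(510, 356, 180, 4.2) [-0.1299, -0.7318, -0.0, 0.0, 0.0, -0.0033]
(510, 356, 30, 4.2) [-0.1299, -0.7318, 0.6, 0.0, 0.0, -0.0033]
--
(510, 356, 170, 4.2) [-0.0, 0.0, -0.56, 0.0, 0.0, -0.0]
--
(540, 115, 190, 0) [0.0491, 0.9702, -0.08, 0.0, 0.0, 0.0117]
--
(530, -130, 190, -3) [-0.04, 0.98, 0.0, 0.0, 0.0, 0.0083]
--
(495.5, -363, 150, -5) [-0.089, 0.9379, 0.16, 0.0, 0.0, 0.0056]
(495.5, -363, 27, -5) [-0.089, 0.9379, 0.652, 0.0, 0.0, 0.0056]
--
```

Request:
play_rows([
  [[0.004,0.012,0.2,0,0,0,0],[0.004,0.012,0.34,0,0,0,0],[0.004,0.012,0.42,0,0,0,0],[0.004,0.012,0.42,0,0,0,0],[0.004,0.012,0.42,0,0,0,-1],[0.004,0.012,0.42,0,0,0,-1],[0.004,0.012,0.42,0,0,0,-1],[0.004,0.012,0.42,0,0,0,-1]],
])

```text
time_s: 18.0
ee_pos: [0.5873, -0.0238, 0.0819]
eef_rot: [-3.138, -0.003, 0.032]
force: [-1.3, 16.7, 7.2]
grip_width: 0.0231
grip_force: 25.0
```

Request:
play_rows([
  [[0,0,-0.1,0,0,0,-1],[0,0,-0.2,0,0,0,-1],[0,0,-0.3,0,0,0,-1],[0,0,-0.4,0,0,0,-1],[0,0,-0.4,0,0,0,-1]],
])

```text
time_s: 18.5
ee_pos: [0.5879, -0.0261, 0.1844]
eef_rot: [3.141, -0.007, 0.032]
force: [0.9, -0.5, -1.2]
grip_width: 0.0236
grip_force: 25.0
```

Request:
play_rows([
  [[-0.02,-0.1,0,0,0,-0.003,-1],[-0.04,-0.25,0,0,0,-0.003,-1],[-0.06,-0.4,0,0,0,-0.003,-1],[-0.08,-0.55,0,0,0,-0.003,-1],[-0.1,-0.7,0,0,0,-0.003,-1],[-0.113,-0.78,0,0,0,-0.003,-1],[-0.113,-0.8,0,0,0,-0.003,-1],[-0.113,-0.8,0,0,0,-0.003,-1]],
])

```text
time_s: 19.3
ee_pos: [0.5518, 0.1732, 0.1797]
eef_rot: [3.141, 0.0, 0.052]
force: [0.4, -0.2, -1.1]
grip_width: 0.0234
grip_force: 25.0
```

Request:
play_rows([
  [[-0.02,-0.12,0,0,0,-0.003,-1],[-0.05,-0.28,0,0,0,-0.003,-1],[-0.08,-0.44,0,0,0,-0.003,-1],[-0.11,-0.6,0,0,0,-0.003,-1],[-0.13,-0.7,0,0,0,-0.003,-1],[-0.13,-0.734,0.1,0,0,-0.003,-1],[-0.13,-0.734,0.25,0,0,-0.003,-1],[-0.13,-0.734,0.4,0,0,-0.003,-1],[-0.13,-0.734,0.52,0,0,-0.003,-1],[-0.13,-0.734,0.56,0,0,-0.003,-1]],
])

```text
time_s: 20.3
ee_pos: [0.5095, 0.3525, 0.0367]
eef_rot: [3.139, 0.004, 0.068]
force: [-1.1, -0.2, -0.5]
grip_width: 0.0235
grip_force: 25.0
```

Run:
```python
from plan import *
from seg import *
Q=cloud(shot('side'))
[print(b) for b in blobs(Q,box(Q,.37,.7,.18,.5,.029,.1),60)]
calls([(510,356,30,4.2)]); print(get_obs()['grip_width'])
```

```text
(np.int32(700), array([507., 377.]), array([162., 106.]), np.float32(3.8), array([29.8, 39.1, 87.4]))
(np.int32(121), array([481., 279.]), array([32., 93.]), np.float32(177.2), array([29.2, 31.1, 34. ]))
from [509.7 352.8  37.    3.9]
(510, 356, 30, 4.2) [0.0022, -0.0127, 0.0282, 0.0, 0.0, -0.0008]
--
0.023244515089032806
```

Request:
play_rows([
  [[0.002,-0.012,0.015,0,0,0,-1],[0.002,-0.012,0.027,0,0,0,-1],[0.002,-0.012,0.027,0,0,0,-1],[0.002,-0.012,0.027,0,0,0,0],[0.002,-0.012,0.027,0,0,0,0],[0.002,-0.012,0.027,0,0,0,0],[0.002,-0.012,-0.15,0,0,0,0],[0.002,-0.012,-0.3,0,0,0,0],[0.002,-0.012,-0.44,0,0,0,0],[0.002,-0.012,-0.55,0,0,0,0]],
])

```text
time_s: 21.35
ee_pos: [0.5107, 0.3577, 0.1804]
eef_rot: [-3.141, -0.002, 0.07]
force: [-0.2, 0.6, 1.1]
grip_width: 0.047
grip_force: 0.0
```

Request:
play_rows([
  [[0.05,0.97,-0.05,0,0,0.012,0],[0.05,0.97,-0.05,0,0,0.012,0],[0.05,0.97,-0.05,0,0,0.012,0],[0.05,0.97,-0.05,0,0,0.012,0],[0.05,0.97,-0.05,0,0,0.012,0],[0.05,0.97,-0.05,0,0,0.012,0],[0.05,0.97,-0.05,0,0,0.012,0]],
])

```text
time_s: 22.05
ee_pos: [0.54, 0.1161, 0.1905]
eef_rot: [-3.141, -0.0, -0.007]
force: [-1.2, 0.5, 0.1]
grip_width: 0.0471
grip_force: 0.0
```

Request:
play_rows([
  [[-0.04,0.98,0,0,0,0.008,0],[-0.04,0.98,0,0,0,0.008,0],[-0.04,0.98,0,0,0,0.008,0],[-0.04,0.98,0,0,0,0.008,0],[-0.04,0.98,0,0,0,0.008,0],[-0.04,0.98,0,0,0,0.008,0],[-0.04,0.98,0,0,0,0.008,0]],
])

```text
time_s: 22.75
ee_pos: [0.5286, -0.1278, 0.19]
eef_rot: [-3.141, 0.0, -0.056]
force: [-0.1, 1.2, 0.8]
grip_width: 0.0467
grip_force: 0.0
```

Run:
```python
from plan import *
from seg import *
P=cloud(shot('top'));Q=cloud(shot('side'))
for D in(P,Q):
  [print('tray',b) for b in blobs(D,box(D,.41,.605,.17,.45,.022,.06),60)]
  [print('mat',b) for b in blobs(D,box(D,.3,.65,-.6,-.22,.014,.05),100)]
calls([(495.8,-363,190,-5),(495.8,-363,27,-5)]); print(get_obs()['grip_width'])
```

```text
tray (np.int32(213), array([504., 239.]), array([ 48., 196.]), np.float32(171.2), array([23.3, 27.8, 31. ]))
tray (np.int32(655), array([516., 288.]), array([160.,  32.]), np.float32(3.2), array([24.9, 31.1, 36.6]))
tray (np.int32(669), array([510., 358.]), array([159.,  30.]), np.float32(3.4), array([24.2, 31. , 37.5]))
tray (np.int32(678), array([505., 426.]), array([159.,  31.]), np.float32(3.4), array([24.3, 31.1, 36.7]))
mat (np.int32(734), array([ 497., -363.]), array([ 31., 161.]), np.float32(174.8), array([19.7, 28.7, 34.6]))
mat (np.int32(758), array([ 494., -445.]), array([ 32., 161.]), np.float32(171.8), array([18.5, 28.6, 34.5]))
tray (np.int32(362), array([503., 426.]), array([165.,  37.]), np.float32(3.3), array([22.8, 28.5, 33.8]))
tray (np.int32(379), array([510., 355.]), array([161.,  34.]), np.float32(3.1), array([23.1, 28.5, 33.6]))
tray (np.int32(413), array([515., 285.]), array([161.,  33.]), np.float32(4.0), array([22.9, 28.9, 33.8]))
tray (np.int32(164), array([507., 235.]), array([ 25., 193.]), np.float32(178.0), array([22.5, 25.1, 27.7]))
mat (np.int32(1415), array([ 496., -364.]), array([ 31., 164.]), np.float32(175.2), array([18. , 27.8, 32.9]))
mat (np.int32(1713), array([ 493., -448.]), array([ 30., 163.]), np.float32(172.7), array([18.6, 28.7, 33.3]))
from [ 528.7 -126.7  190.1   -3.1]
(495.8, -363, 190, -5) [-0.0803, 0.9509, 0.0004, 0.0, 0.0, 0.0053]
(495.8, -363, 27, -5) [-0.0803, 0.9509, 0.6524, 0.0, 0.0, 0.0053]
--
0.04708832364036756
```

All three old tubes lie flat in the tray. Now the first new tube.

Request:
play_rows([
  [[-0.08,0.951,0,0,0,0.005,0],[-0.08,0.951,0,0,0,0.005,0],[-0.08,0.951,0,0,0,0.005,0],[-0.08,0.951,0,0,0,0.005,0],[-0.08,0.951,0,0,0,0.005,0],[-0.08,0.951,0,0,0,0.005,0],[-0.08,0.951,0.15,0,0,0.005,0],[-0.08,0.951,0.3,0,0,0.005,0],[-0.08,0.951,0.4,0,0,0.005,0],[-0.08,0.951,0.4,0,0,0.005,0]],
])

```text
time_s: 23.85
ee_pos: [0.4949, -0.3616, 0.0869]
eef_rot: [-3.138, 0.005, -0.085]
force: [-0.2, 0.1, 0.1]
grip_width: 0.0474
grip_force: 0.0
```

Request:
play_rows([
  [[0,0,0.12,0,0,0,0],[0,0,0.2,0,0,0,0],[0,0,0.245,0,0,0,0],[0,0,0.245,0,0,0,0],[0,0,0.245,0,0,0,-1],[0,0,0.245,0,0,0,-1],[0,0,0.245,0,0,0,-1],[0,0,0.245,0,0,0,-1]],
])

```text
time_s: 24.65
ee_pos: [0.4955, -0.3649, 0.0299]
eef_rot: [3.141, -0.001, -0.088]
force: [-0.7, 1.2, 5.6]
grip_width: 0.0232
grip_force: 25.0
```

Run:
```python
from plan import *
n=now()
calls([(495.8,-363,190,-5)],[(538,-193,190,-1)],[(585.5,-23.5,190,1.8)],[(585.5,-23.5,95,1.8)]); print(get_obs()['grip_width'])
```

```text
from [ 495.5 -364.9   29.9   -5. ]
(495.8, -363, 190, -5) [0.0006, -0.0075, -0.6404, 0.0, 0.0, -0.0]
--
(538, -193, 190, -1) [0.1089, -0.6921, -0.0, 0.0, 0.0, -0.0111]
--
(585.5, -23.5, 190, 1.8) [0.1781, -0.6812, -0.0, 0.0, 0.0, -0.0078]
--
(585.5, -23.5, 95, 1.8) [0.0, -0.0, 0.38, 0.0, 0.0, -0.0]
--
0.023248804669093622
```

Request:
play_rows([
  [[0,-0.007,-0.1,0,0,0,-1],[0,-0.007,-0.25,0,0,0,-1],[0,-0.007,-0.4,0,0,0,-1],[0,-0.007,-0.55,0,0,0,-1],[0,-0.007,-0.64,0,0,0,-1],[0,-0.007,-0.64,0,0,0,-1]],
])

```text
time_s: 25.25
ee_pos: [0.4961, -0.3637, 0.1925]
eef_rot: [3.138, -0.005, -0.088]
force: [0.2, -0.3, -1.7]
grip_width: 0.0239
grip_force: 25.0
```

Request:
play_rows([
  [[0.02,-0.1,0,0,0,-0.011,-1],[0.04,-0.25,0,0,0,-0.011,-1],[0.06,-0.4,0,0,0,-0.011,-1],[0.09,-0.55,0,0,0,-0.011,-1],[0.109,-0.66,0,0,0,-0.011,-1],[0.109,-0.692,0,0,0,-0.011,-1],[0.109,-0.692,0,0,0,-0.011,-1]],
])

```text
time_s: 25.95
ee_pos: [0.5373, -0.1922, 0.1878]
eef_rot: [-3.141, 0.001, -0.017]
force: [-0.0, 0.3, -1.3]
grip_width: 0.0236
grip_force: 25.0
```

Request:
play_rows([
  [[0.03,-0.1,0,0,0,-0.008,-1],[0.06,-0.25,0,0,0,-0.008,-1],[0.1,-0.4,0,0,0,-0.008,-1],[0.14,-0.55,0,0,0,-0.008,-1],[0.178,-0.65,0,0,0,-0.008,-1],[0.178,-0.681,0,0,0,-0.008,-1],[0.178,-0.681,0,0,0,-0.008,-1],[0.178,-0.681,0,0,0,-0.008,-1]],
])

```text
time_s: 26.75
ee_pos: [0.5848, -0.0251, 0.1886]
eef_rot: [3.141, 0.001, 0.031]
force: [-0.1, -0.2, -0.8]
grip_width: 0.0233
grip_force: 25.0
```

Run:
```python
from plan import *
from seg import *
Q=cloud(shot('side','s3.png'))
[print(b) for b in blobs(Q,box(Q,.48,.72,-.13,.1,.145,.195),30)]
[print('mat',b) for b in blobs(Q,box(Q,.3,.65,-.6,-.22,.014,.05),100)]
calls([(585.5,-23.5,100,1.8),(585.5,-23.5,84,1.8)]); print(get_obs()['grip_width'])
```

```text
(np.int32(932), array([583., -26.]), array([161.,  50.]), np.float32(6.1), array([166.5, 184.2, 191.5]))
mat (np.int32(1719), array([ 492., -448.]), array([ 31., 162.]), np.float32(172.5), array([18.5, 28.6, 33.3]))
from [584.9 -25.2 188.7   1.7]
(585.5, -23.5, 100, 1.8) [0.0028, -0.0066, 0.3549, 0.0, 0.0, -0.0002]
(585.5, -23.5, 84, 1.8) [0.0028, -0.0066, 0.4189, 0.0, 0.0, -0.0002]
--
0.023514621573680738
```

View pics/s3.png

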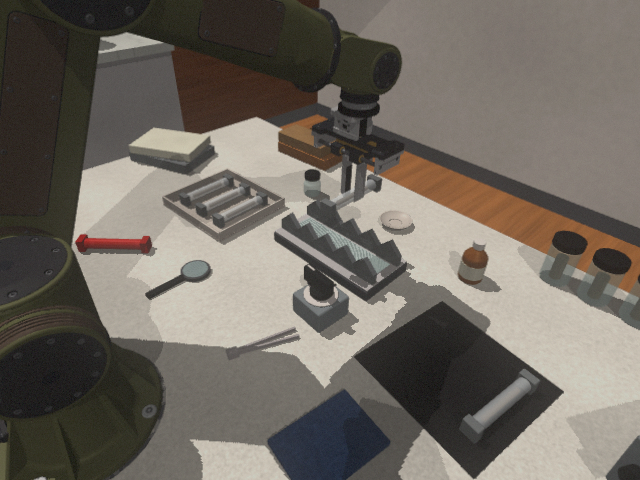

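The side view shows the tube held level above the empty rails at about (350,190), three tubes in the tray, and one left on the mat at (500,403). I lower it into the notch.

Request:
play_rows([
  [[0.003,-0.006,0.12,0,0,0,-1],[0.003,-0.006,0.24,0,0,0,-1],[0.003,-0.006,0.34,0,0,0,-1],[0.003,-0.006,0.39,0,0,0,-1],[0.003,-0.006,0.41,0,0,0,-1],[0.003,-0.006,0.415,0,0,0,-1],[0.003,-0.006,0.415,0,0,0,-1]],
])

```text
time_s: 27.5
ee_pos: [0.5863, -0.0223, 0.0862]
eef_rot: [3.141, -0.002, 0.032]
force: [-0.4, -0.1, -1.7]
grip_width: 0.023
grip_force: 25.0
```

Request:
play_rows([
  [[0,0,0,0,0,0,0],[0,0,0,0,0,0,0],[0,0,0,0,0,0,0],[0,0,0,0,0,0,0],[0,0,-0.1,0,0,0,0],[0,0,-0.25,0,0,0,0],[0,0,-0.4,0,0,0,0],[0,0,-0.42,0,0,0,0]],
])

```text
time_s: 28.3
ee_pos: [0.5874, -0.0222, 0.1951]
eef_rot: [3.141, -0.007, 0.032]
force: [-0.5, -0.0, -0.6]
grip_width: 0.0473
grip_force: 0.0
```

Request:
play_rows([
  [[-0.2,0.84,0,0,0,0.015,0],[-0.2,0.84,0,0,0,0.015,0],[-0.2,0.84,0,0,0,0.015,0],[-0.2,0.84,0,0,0,0.015,0],[-0.2,0.84,0,0,0,0.015,0],[-0.2,0.84,0,0,0,0.015,0],[-0.2,0.84,0,0,0,0.015,0]],
])

```text
time_s: 29.0
ee_pos: [0.5427, -0.2327, 0.1898]
eef_rot: [-3.141, 0.0, -0.062]
force: [0.4, 1.0, -0.1]
grip_width: 0.0469
grip_force: 0.0
```

Run:
```python
from plan import *
from seg import *
P=cloud(shot('top'));Q=cloud(shot('side'))
for D in(P,Q):
  [print('stand',b) for b in blobs(D,box(D,.478,.75,-.17,.16,.0765,.12),100)]
  [print('mat',b) for b in blobs(D,box(D,.3,.65,-.6,-.22,.014,.05),100)]
calls([(493.3,-446.5,180,-7.5),(493.3,-446.5,87,-7.5)]); print(get_obs()['grip_width'])
```

```text
stand (np.int32(683), array([587., -24.]), array([160.,  29.]), np.float32(1.3), array([77.9, 83.4, 88.5]))
mat (np.int32(721), array([ 494., -445.]), array([ 31., 161.]), np.float32(172.4), array([19.6, 28.8, 34.1]))
stand (np.int32(519), array([586., -26.]), array([161.,  30.]), np.float32(1.6), array([77. , 82.1, 86.6]))
mat (np.int32(1705), array([ 493., -448.]), array([ 30., 164.]), np.float32(172.9), array([18.7, 28.5, 33.4]))
from [ 543.  -232.1  190.    -3.5]
(493.3, -446.5, 180, -7.5) [-0.1463, 0.8682, 0.0402, 0.0, 0.0, 0.0112]
(493.3, -446.5, 87, -7.5) [-0.1463, 0.8682, 0.4122, 0.0, 0.0, 0.0112]
--
0.04704344660896397
```

Seated at (586.5,-25), level, with the same heights as the old tubes had. Now the second new tube.

Request:
play_rows([
  [[-0.146,0.868,0,0,0,0.011,0],[-0.146,0.868,0,0,0,0.011,0],[-0.146,0.868,0,0,0,0.011,0],[-0.146,0.868,0,0,0,0.011,0],[-0.146,0.868,0,0,0,0.011,0],[-0.146,0.868,0,0,0,0.011,0],[-0.146,0.868,0.15,0,0,0.011,0],[-0.146,0.868,0.3,0,0,0.011,0],[-0.146,0.868,0.4,0,0,0.011,0],[-0.146,0.868,0.4,0,0,0.011,0]],
])

```text
time_s: 30.1
ee_pos: [0.4926, -0.4447, 0.0866]
eef_rot: [-3.138, 0.005, -0.129]
force: [-0.2, 0.3, -0.3]
grip_width: 0.0473
grip_force: 0.0
```

Request:
play_rows([
  [[0,0,0.12,0,0,0,0],[0,0,0.2,0,0,0,0],[0,0,0.245,0,0,0,0],[0,0,0.245,0,0,0,0],[0,0,0.245,0,0,0,-1],[0,0,0.245,0,0,0,-1],[0,0,0.245,0,0,0,-1],[0,0,0.245,0,0,0,-1]],
])

```text
time_s: 30.9
ee_pos: [0.4929, -0.4481, 0.0299]
eef_rot: [3.141, -0.001, -0.132]
force: [-0.4, 0.8, 4.0]
grip_width: 0.0232
grip_force: 25.0
```

Run:
```python
from plan import *
calls([(493.3,-446.5,190,-7.5)],[(535,-270,190,-4)],[(560,-90,190,-1)],[(582,88,190,1.8)]); print(get_obs()['grip_width'])
```

```text
from [ 492.9 -448.1   29.9   -7.5]
(493.3, -446.5, 190, -7.5) [0.0007, -0.0066, -0.6402, 0.0, 0.0, -0.0001]
--
(535, -270, 190, -4) [0.0732, -0.7217, -0.0, 0.0, 0.0, -0.0097]
--
(560, -90, 190, -1) [0.0495, -0.7252, -0.0, 0.0, 0.0, -0.0083]
--
(582, 88, 190, 1.8) [0.0756, -0.7134, -0.0, 0.0, 0.0, -0.0078]
--
0.023186001333061708
```

Request:
play_rows([
  [[0,-0.007,-0.1,0,0,0,-1],[0,-0.007,-0.25,0,0,0,-1],[0,-0.007,-0.4,0,0,0,-1],[0,-0.007,-0.55,0,0,0,-1],[0,-0.007,-0.64,0,0,0,-1],[0,-0.007,-0.64,0,0,0,-1]],
])

```text
time_s: 31.5
ee_pos: [0.4936, -0.4469, 0.1928]
eef_rot: [3.138, -0.005, -0.132]
force: [-0.0, -0.6, -2.0]
grip_width: 0.0228
grip_force: 25.0
```

Request:
play_rows([
  [[0.01,-0.1,0,0,0,-0.01,-1],[0.03,-0.25,0,0,0,-0.01,-1],[0.04,-0.4,0,0,0,-0.01,-1],[0.06,-0.55,0,0,0,-0.01,-1],[0.073,-0.69,0,0,0,-0.01,-1],[0.073,-0.722,0,0,0,-0.01,-1],[0.073,-0.722,0,0,0,-0.01,-1]],
])

```text
time_s: 32.2
ee_pos: [0.5345, -0.2686, 0.1879]
eef_rot: [-3.141, 0.001, -0.067]
force: [-0.2, -0.2, -1.3]
grip_width: 0.0233
grip_force: 25.0
```

Request:
play_rows([
  [[0.01,-0.1,0,0,0,-0.008,-1],[0.02,-0.25,0,0,0,-0.008,-1],[0.03,-0.4,0,0,0,-0.008,-1],[0.04,-0.55,0,0,0,-0.008,-1],[0.05,-0.69,0,0,0,-0.008,-1],[0.05,-0.725,0,0,0,-0.008,-1],[0.05,-0.725,0,0,0,-0.008,-1]],
])

```text
time_s: 32.9
ee_pos: [0.5595, -0.0898, 0.1884]
eef_rot: [3.142, 0.001, -0.018]
force: [-0.1, -0.5, -1.5]
grip_width: 0.0236
grip_force: 25.0
```

Request:
play_rows([
  [[0.01,-0.1,0,0,0,-0.008,-1],[0.03,-0.25,0,0,0,-0.008,-1],[0.04,-0.4,0,0,0,-0.008,-1],[0.06,-0.55,0,0,0,-0.008,-1],[0.076,-0.69,0,0,0,-0.008,-1],[0.076,-0.713,0,0,0,-0.008,-1],[0.076,-0.713,0,0,0,-0.008,-1],[0.076,-0.713,0,0,0,-0.008,-1]],
])

```text
time_s: 33.7
ee_pos: [0.5819, 0.0863, 0.1887]
eef_rot: [3.141, 0.0, 0.03]
force: [-0.2, -0.1, -1.6]
grip_width: 0.0232
grip_force: 25.0
```

Run:
```python
from plan import *
from seg import *
Q=cloud(shot('side'))
[print(b) for b in blobs(Q,box(Q,.48,.72,0,.2,.145,.195),30)]
calls([(582,88,86,1.8)]); print(get_obs()['grip_width'])
```

```text
(np.int32(837), array([580.,  84.]), array([ 48., 163.]), np.float32(175.3), array([166.6, 183.4, 191.3]))
from [581.9  86.3 188.8   1.7]
(582, 88, 86, 1.8) [0.0005, -0.0066, 0.4112, 0.0, 0.0, -0.0002]
--
0.022872211195874417
```

Request:
play_rows([
  [[0,-0.006,0.12,0,0,0,-1],[0,-0.006,0.24,0,0,0,-1],[0,-0.006,0.34,0,0,0,-1],[0,-0.006,0.39,0,0,0,-1],[0,-0.006,0.41,0,0,0,-1],[0,-0.006,0.415,0,0,0,-1],[0,-0.006,0.415,0,0,0,-1]],
])

```text
time_s: 34.45
ee_pos: [0.5823, 0.0896, 0.0862]
eef_rot: [-3.142, -0.001, 0.032]
force: [0.5, -0.2, -1.2]
grip_width: 0.0232
grip_force: 25.0
```

Request:
play_rows([
  [[0,0,0,0,0,0,0],[0,0,0,0,0,0,0],[0,0,0,0,0,0,0],[0,0,0,0,0,0,0],[0,0,-0.1,0,0,0,0],[0,0,-0.25,0,0,0,0],[0,0,-0.4,0,0,0,0],[0,0,-0.44,0,0,0,0],[0,0,-0.44,0,0,0,0]],
])

```text
time_s: 35.35
ee_pos: [0.5822, 0.0899, 0.1967]
eef_rot: [-3.141, -0.003, 0.032]
force: [0.1, -0.6, 0.7]
grip_width: 0.0466
grip_force: 0.0
```

Run:
```python
from plan import *
calls([(500,0,190,45)],[(429,-99.5,190,87.5)],[(429,-99.5,86,87.5)])
```

```text
from [582.2  89.9 196.7   1.8]
(500, 0, 190, 45) [-0.3402, 0.3488, 0.0267, 0.0, 0.0, -0.1199]
--
(429, -99.5, 190, 87.5) [-0.4822, 0.0806, 0.0, 0.0, 0.0, -0.1181]
--
(429, -99.5, 86, 87.5) [0.0, -0.0, 0.416, 0.0, 0.0, -0.0]
--
```

Request:
play_rows([
  [[-0.34,0.349,0,0,0,-0.12,0],[-0.34,0.349,0,0,0,-0.12,0],[-0.34,0.349,0,0,0,-0.12,0],[-0.34,0.349,0,0,0,-0.12,0],[-0.34,0.349,0,0,0,-0.12,0],[-0.34,0.349,0,0,0,-0.12,0],[-0.34,0.349,0,0,0,-0.12,0]],
])

```text
time_s: 36.05
ee_pos: [0.4992, -0.0001, 0.1941]
eef_rot: [-3.14, 0.001, 0.782]
force: [0.3, -1.0, 0.8]
grip_width: 0.0471
grip_force: 0.0
```

Request:
play_rows([
  [[-0.482,0.081,0,0,0,-0.118,0],[-0.482,0.081,0,0,0,-0.118,0],[-0.482,0.081,0,0,0,-0.118,0],[-0.482,0.081,0,0,0,-0.118,0],[-0.482,0.081,0,0,0,-0.118,0],[-0.482,0.081,0,0,0,-0.118,0],[-0.482,0.081,0,0,0,-0.118,0],[-0.482,0.081,0,0,0,-0.118,0]],
])

```text
time_s: 36.85
ee_pos: [0.4288, -0.0995, 0.195]
eef_rot: [-3.141, -0.0, 1.523]
force: [0.1, -0.1, 0.2]
grip_width: 0.0468
grip_force: 0.0
```

Run:
```python
from plan import *
from seg import *
P=cloud(shot('top'));Q=cloud(shot('side'))
for D in(P,Q):
  [print('stand',b) for b in blobs(D,box(D,.485,.75,-.17,.16,.0765,.12),100)]
  [print('tray',b) for b in blobs(D,box(D,.41,.605,.17,.45,.022,.06),60)]
  [print('h',b) for b in blobs(D,box(D,.37,.478,-.17,-.03,.092,.105),40)]
  [print('mat',b) for b in blobs(D,box(D,.3,.65,-.6,-.22,.014,.05),100)]
calls([(429,-99.5,86,87.5)]); print(get_obs()['grip_width'])
```

```text
stand (np.int32(689), array([588., -24.]), array([160.,  29.]), np.float32(1.3), array([78.1, 83.2, 88.5]))
stand (np.int32(672), array([583.,  87.]), array([159.,  29.]), np.float32(1.0), array([77.9, 83.1, 89. ]))
tray (np.int32(210), array([504., 239.]), array([ 48., 197.]), np.float32(170.8), array([23.8, 27.4, 30.8]))
tray (np.int32(663), array([516., 289.]), array([159.,  32.]), np.float32(3.2), array([24.1, 31.2, 36.8]))
tray (np.int32(669), array([510., 358.]), array([159.,  29.]), np.float32(3.7), array([24. , 31.1, 36.7]))
tray (np.int32(664), array([505., 426.]), array([160.,  30.]), np.float32(3.6), array([24.5, 31.1, 36.9]))
stand (np.int32(129), array([530.,  85.]), array([58., 30.]), np.float32(4.2), array([77. , 83. , 87.1]))
stand (np.int32(498), array([586., -26.]), array([161.,  32.]), np.float32(0.9), array([77.3, 81.9, 86.8]))
tray (np.int32(360), array([504., 426.]), array([164.,  35.]), np.float32(4.2), array([22.8, 28.5, 33.7]))
tray (np.int32(370), array([510., 355.]), array([162.,  34.]), np.float32(3.9), array([23.2, 28.6, 33.8]))
tray (np.int32(412), array([516., 285.]), array([161.,  36.]), np.float32(3.0), array([23. , 29. , 33.8]))
tray (np.int32(151), array([497., 235.]), array([174.,  18.]), np.float32(0.7), array([22.3, 25. , 28.1]))
h (np.int32(246), array([429., -93.]), array([71., 17.]), np.float32(86.3), array([93. , 96.5, 98.4]))
from [428.7 -99.5 195.1  87.4]
(429, -99.5, 86, 87.5) [0.0001, 0.001, 0.4362, 0.0, 0.0, -0.0004]
--
0.04716122126574904
```

All tubes are in place. Now I turn the handle on.

Request:
play_rows([
  [[0,0,0.2,0,0,0,0],[0,0,0.35,0,0,0,0],[0,0,0.436,0,0,0,0],[0,0,0.436,0,0,0,0],[0,0,0.436,0,0,0,0],[0,0,0.436,0,0,0,-1],[0,0,0.436,0,0,0,-1],[0,0,0.436,0,0,0,-1],[0,0,0.436,0,0,0,-1],[0,0,0.436,0,0,0,-1]],
])

```text
time_s: 37.95
ee_pos: [0.4287, -0.0997, 0.0865]
eef_rot: [3.142, 0.0, 1.527]
force: [-3.0, 1.1, 4.9]
grip_width: 0.0161
grip_force: 25.0
```

Request:
play_rows([
  [[0,0,0,0,0,0.02,-1],[0,0,0,0,0,0.04,-1],[0,0,0,0,0,0.06,-1],[0,0,0,0,0,0.08,-1],[0,0,0,0,0,0.1,-1],[0,0,0,0,0,0.12,-1],[0,0,0,0,0,0.14,-1],[0,0,0,0,0,0.16,-1],[0,0,0,0,0,0.18,-1],[0,0,0,0,0,0.2,-1]],
])

```text
time_s: 38.95
ee_pos: [0.4286, -0.0996, 0.0865]
eef_rot: [-3.141, 0.0, 0.265]
force: [-4.1, 1.6, 7.2]
grip_width: 0.0156
grip_force: 25.0
```

Request:
play_rows([
  [[0,0,0,0,0,0.02,-1],[0,0,0,0,0,0.04,-1],[0,0,0,0,0,0.051,-1],[0,0,0,0,0,0.051,-1],[0,0,0,0,0,0.051,0],[0,0,0,0,0,0.051,0],[0,0,0,0,0,0.051,0],[0,0,-0.4,0,0,0.051,0],[0,0,-0.4,0,0,0.051,0],[0,0,-0.4,0,0,0.051,0]],
])

```text
time_s: 39.95
ee_pos: [0.4309, -0.1004, 0.1918]
eef_rot: [3.139, -0.009, -0.05]
force: [0.8, 1.6, -0.7]
grip_width: 0.0468
grip_force: 0.0
```

Request:
play_rows([
  [[-0.3,0,-0.2,0,0,0,0],[-0.3,0,-0.2,0,0,0,0],[-0.3,0,-0.2,0,0,0,0],[-0.3,0,-0.2,0,0,0,0],[-0.3,0,-0.2,0,0,0,0]],
])

```text
time_s: 40.45
ee_pos: [0.3542, -0.096, 0.2354]
eef_rot: [-3.141, 0.001, -0.05]
force: [0.4, 0.2, -0.2]
grip_width: 0.0472
grip_force: 0.0
```

Run:
```python
from plan import *
from seg import *
P=cloud(shot('top'));Q=cloud(shot('side','s9.png'))
for D in(P,Q):
  [print('stand',b) for b in blobs(D,box(D,.485,.75,-.17,.16,.0765,.12),100)]
  [print('tray',b) for b in blobs(D,box(D,.41,.605,.17,.45,.022,.06),60)]
  [print('h',b) for b in blobs(D,box(D,.37,.485,-.17,-.03,.092,.105),40)]
```

```text
stand (np.int32(678), array([587., -24.]), array([160.,  28.]), np.float32(1.3), array([77.6, 83.4, 89. ]))
stand (np.int32(671), array([583.,  88.]), array([158.,  29.]), np.float32(1.0), array([77.8, 83.4, 88.7]))
tray (np.int32(213), array([507., 255.]), array([193.,  49.]), np.float32(1.1), array([23.3, 27.5, 31.4]))
tray (np.int32(652), array([516., 288.]), array([159.,  31.]), np.float32(2.9), array([24.6, 31.3, 37.4]))
tray (np.int32(674), array([511., 358.]), array([160.,  30.]), np.float32(3.4), array([23.9, 31.2, 37. ]))
tray (np.int32(671), array([505., 426.]), array([160.,  31.]), np.float32(3.4), array([23.9, 31.1, 36.3]))
h (np.int32(172), array([ 445., -100.]), array([16., 57.]), np.float32(178.1), array([ 94.4,  98. , 101. ]))
stand (np.int32(519), array([586., -27.]), array([162.,  32.]), np.float32(0.6), array([77.4, 82.1, 86.5]))
tray (np.int32(358), array([503., 425.]), array([163.,  36.]), np.float32(2.8), array([22.8, 28.4, 33.9]))
tray (np.int32(375), array([509., 355.]), array([161.,  32.]), np.float32(4.0), array([22.9, 28.6, 33.6]))
tray (np.int32(413), array([515., 286.]), array([163.,  34.]), np.float32(4.3), array([23.1, 28.7, 33.6]))
tray (np.int32(144), array([492., 235.]), array([ 26., 164.]), np.float32(177.0), array([22.4, 25.2, 27.9]))
h (np.int32(254), array([ 436., -101.]), array([18., 72.]), np.float32(177.9), array([92.8, 96.3, 98.4]))
```

View pics/s9.png

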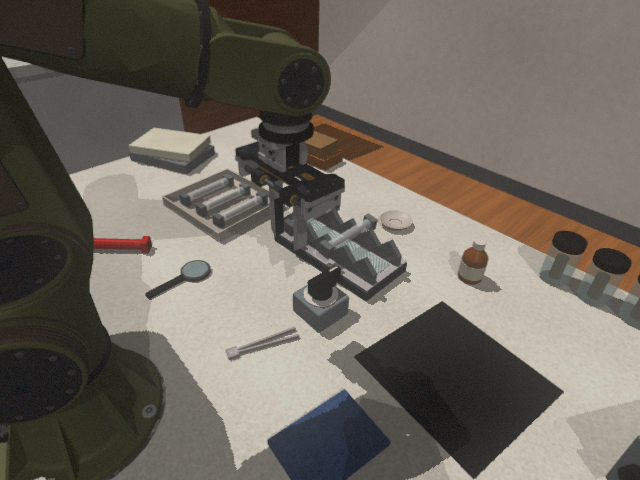

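The picture shows the nose back at on (322,283), the mat empty, three old tubes in the tray, a seated new tube at (353,232), and the bystanders unmoved. The second new tube is behind the gripper here but was measured in the top view. Handing in.

```bash
python3 -c "
from station import workorder
print(workorder.hand_in())"
```

```text
the job is handed in; nothing more can be done
None
```

The job is handed in; no verdict came back. By the last camera check, the handle is on, the three old tubes lie flat in the tray, the two new tubes sit level in their own notches, and the jar, bottle and dish look unmoved.

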